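# Register a seed-counting tray on the light box

### The job

Slide the steel counting tray off the glass sorting plate, across the gap and onto the light box, keeping it down flat all the way (no lifting, no tipping or sagging into the gap). Push it home into the corner of the stops, so that one long side lies flush along the long side stop and its leading end lies flush against the end stop, then let go. Leave the tin, the tweezers and the dish where they are.

Things in the scene. Friction and masses are not known exactly. Their poses are not given: they have to be found in the camera images.
- tray: loose open-topped steel tray with six shallow cells, 110 mm (its x) by 160 mm (its y) by 24 mm high, walls 3 mm thick, sheer outside; mass 0.26 to 0.47 kg; steady sliding takes a few newtons, more when setting off. Origin: centre of its underside; z up. It starts on the sorting plate with its y axis roughly (within 25 degrees) along the plate's y
- sorting_plate: fixed pale green glass plate on a white riser, 360 mm (x) by 340 mm (y), top surface flat and 40 mm above the bench. Origin: centre of its underside, on the bench. The light box stands beyond its +y edge, across an open gap of 25 to 40 mm
- light_box: fixed grey box with a white flat top, 260 mm (x) by 220 mm (y); the top is 39 mm above the bench (1 mm lower than the glass) and its -y edge, towards the sorting plate, slopes down as a lead-in. Origin: centre of its underside, on the bench. Two straight dark steel stops, 16 mm wide and 14 mm high, stand on its +x and +y sides; the -x and -y sides are open
- side_stop (a point): middle of the foot of the long side stop's working face; the face looks to -x, 55 mm to +x of the light box's centre, and runs 170 mm along y (y = -75 to +95 mm of the light box), with a short mouth flared away to +x beyond its -y end
- end_stop (a point): middle of the foot of the end stop's working face; the face looks to -y, 90 mm to +y of the light box's centre, and runs 145 mm along x (x = -74 to +71 mm of the light box)
- tray_home (a point): point on the top of the light box (x = 0, y = +10 mm, 39 mm above the bench) where the tray's origin lies when the tray is home against both stops; same axes as the light box. The home tray has its y axis along the light box's y
- tin: bystander: closed round black tin, 74 mm across, 32 mm high, on the +x part of the sorting plate. Origin: centre of its underside
- tweezers: bystander: steel tweezers, 135 mm long, 6 mm thick, lying on the +x part of the sorting plate. Origin: middle, underside; x along their length
- dish: bystander: small brass seed dish, 100 mm across, 18 mm high, on the bench beyond the light box's +y side. Origin: centre of its underside
There are look-alikes about, which are no part of the job. Of the things shaped like the tray, the steel one is meant.

How it is judged:
At the end, for the whole second after the job is handed in: The tray lies flat and at rest on the light box, its centre within 3.5 mm of home in each direction (so both the long side and the end are against the stops) and its sides within 0.03 rad (1.7 degrees) of the stops (x of tray in the frame of tray_home between -0.0035 and 0.0035 m and y of tray in the frame of tray_home between -0.0035 and 0.0035 m and z of tray in the frame of tray_home between -0.003 and 0.003 m and angle between the y axis of tray and the y axis of tray_home, either way round below 0.03 rad and angle between tray's own z axis and vertical below 0.03 rad and linear speed of tray below 0.01 m/s); the robot touches nothing.
It fails at once if the tray is tipped or sags into the gap (tilted over 0.1 rad) (angle between tray's own z axis and vertical above 0.1 rad).
It fails at once if the tray is lifted off the surfaces (over 12 mm above the glass) (z of tray in the frame of sorting_plate above 0.052 m).
It fails at once if the tin, the tweezers or the dish is moved by more than 20 mm (distance of any of tin, tweezers, dish from where it was at the start of the episode above 0.02 m).
It also fails if it takes over 54 s, if anything falls off the work surface, if the arm or the gripper's body presses on something with over 40 N, if the wrist force passes 120 N, or if a joint passes its speed limit or range.

### The arm

A 7-joint arm with a two-finger parallel gripper is mounted at the origin on the work surface. World frame = base frame: x ahead of the robot, y to its left, z up, the work surface at z = 0. Lengths are in m, angles in rad, forces in N, time in s.
With the tool pointing down it reaches from about 0.4 to 0.85 m from the base axis. Payload 4.5 kg.
Tool frame: the origin (TCP) lies on the centre line of the jaws, within the pads' length; the fingertips stand 14 mm ahead of it and the grasp point (between the pads) lies 5 mm behind it; z points along the fingers, y is the line along which they close (so a half turn about z gives the same grasp; the last joint's range is limited). The gripper opens to 85 mm and grips with 20 to 120 N. Pads are 22 mm wide; open, the fingers measure 114 mm over their backs; the gripper's body (76 mm by 85 mm) begins 54 mm behind the grasp point. The pads swing forward as they close: fully open they stand 13 mm farther back than shut.
Start: joints at [-1.214, 0.689, -0.195, 1.565, 0.157, 0.902, -0.215], TCP at [0.198, 0.593, 0.211] pointing down, gripper open.
Joint ranges: [-3.01, 3.01], [-0.46, 2.08], [-1.47, 1.51], [0.13, 2.56], [-1, 4.14], [0.04, 2.09], [-2.66, 2.66]. Speed limits (rad/s): [2.57, 2.57, 3.14, 3.14, 3.14, 3.14, 3.14].

### API

Orientations are given as [roll, pitch, yaw] about the fixed x, y, z axes, in that order (R = Rz(yaw) Ry(pitch) Rx(roll)).
In Python, from plant import arm gives the robot as it stands. The module is installed in compiled form; this text tells all that it offers.
- The arm moves only by the tool step_arm, never from a script. Its argument "deltas" is a list of rows, each a list of 7 numbers: the shift along the tool's x, y, z in cm, then the turn, a rotation vector about the tool's x, y, z in degrees, then the opening, from 0 (shut) to 1 (fully open). In form: [[tx, ty, tz, wx, wy, wz, grip], ...]. A call has 1 to 8 rows; each row shifts and turns the commanded pose from where the row before left it, along the tool's axes as they then stand; what a row does not reach is not made up. A row lasts 1/12 s, in which the tool goes at most 41.7 mm and 7.16 degrees, less where a joint would pass 70% of its speed; a pose out of reach is approached as far as the arm can. A call with a gripper value outside its range is refused whole. The fingers move at their own pace and stop on an object; "squeeze" is the grip in N (left out, the last holds). Time passes only in rows, so rows that do not move let the fingers close. It gives the time, the measured TCP pose, the force, the opening and the grip force at its end, in the units of the state.
- arm.observe(): the state, without advancing time (a new reading comes with each control period).
- arm.capture(name): name is "scene" or "top"; returns a dict with "color" (480x640x3 uint8, red, green, blue), "range_z" (480x640 float32, m along the optical axis (not along the pixel's ray), 0 where there is no reading), "fx", "fy", "cx", "cy" (pixels), "T" (4x4, takes a point from camera to world coordinates). Camera axes: x right, y down, z forward; pixel columns grow to the right and rows downward; lengths in m; the calibration is good to about 2 mm. A picture is of the moment at which its call begins.
- arm.sign_off(): hands the job in; it is judged then, once.
The state is a dict: "t": time; "joint_positions": joint angles; "joint_vel": joint speeds; "joint_efforts": joint torques, N m; "tcp_pos": TCP position; "tool_rot": TCP orientation; "ft_force": force on the tool from outside, world axes, zero at the start; "moment": the same for the moment, N m; "finger_gap": opening from 0.0 (shut) to 1.0 (fully open); "gripper_force": force on a finger pad.
Only numpy, scipy, OpenCV 4.12 (cv2) and the standard library are available. Lean on these libraries where they do the work, as an engineer would, in place of code of your own. Each camera call takes 0.05 s, during which the arm holds its last target. There are 200 camera calls.

## Working session

There is one attempt and no reset: what is moved stays moved. The work goes in short steps, Python scripts to look and compute and a tool call to move; the robot and the scene stay as the last step left them, time stands still between calls to the robot, and variables do not carry over. Pictures are saved under pics/ and viewed, at most 10 in all, crops included, and the job is handed in when it is done.

Besides the shell and the picture viewer there is one more tool, called after "Emit:" as a command line: name --pt "numbers of a row" for each row, then --argument value for the rest. step_arm: Moves the arm, as the interface text tells. Its arguments: {"type":"object","properties":{"deltas":{"type":"array","items":{"type":"array","items":{"type":"number"}}},"squeeze":{"type":"number"}},"required":["deltas"]}

```bash
mkdir -p pics; cat > h.py <<'E'
import numpy as np, cv2, pickle
from plant import arm
def cap(n,save):
    c=arm.capture(n); pickle.dump(c,open(save+'.pkl','wb'))
    cv2.imwrite('pics/'+save+'.png',c['color'][:,:,::-1]); return c
def load(s): return pickle.load(open(s+'.pkl','rb'))
def plane(c,uv,z):
    uv=np.atleast_2d(uv).astype(float)
    d=np.c_[(uv[:,0]-c['cx'])/c['fx'],(uv[:,1]-c['cy'])/c['fy'],np.ones(len(uv))]@c['T'][:3,:3].T
    o=c['T'][:3,3]; return o+d*((z-o[2])/d[:,2])[:,None]
def cloud(c):
    v,u=np.mgrid[:480,:640]; r=c['range_z']
    p=np.stack([(u-c['cx'])/c['fx']*r,(v-c['cy'])/c['fy']*r,r],-1)
    return p@c['T'][:3,:3].T+c['T'][:3,3]
E
python3 - <<'E'
from h import *
for n in('scene','top'):
    c=cap(n,n+'0'); print(n,c['fx'],c['cx'],c['cy'],c['T'].round(3).tolist())
print(arm.observe())
E
```

```text
scene 620.093264744968 323.67516291690094 238.28440242584966 [[0.409, 0.771, -0.489, 1.23], [0.912, -0.337, 0.232, -0.423], [0.014, -0.541, -0.841, 1.28], [0.0, 0.0, 0.0, 1.0]]
top 520.9478701425976 315.4220995910653 241.04162361171853 [[-0.024, -0.998, 0.054, 0.447], [-1.0, 0.023, -0.019, -0.064], [0.018, -0.054, -0.998, 1.485], [0.0, 0.0, 0.0, 1.0]]
{'t': 0.1, 'joint_positions': array([-1.21424171,  0.68989699, -0.19449729,  1.56627456,  0.15727935,
        0.90250925, -0.21509378]), 'joint_vel': array([ 0.00079721, -0.00258237,  0.00229828, -0.00151062,  0.00110072,
       -0.00049473,  0.00030199]), 'joint_efforts': array([-3.25402463e-03, -5.40600765e+01, -1.27134237e+00, -1.58986169e+01,
        9.41646926e-03,  4.35258611e-03, -4.93446180e-06]), 'tcp_pos': array([0.19808866, 0.59210502, 0.21065644]), 'tool_rot': array([-3.13989651e+00,  1.25816822e-04,  2.81889453e+00]), 'ft_force': array([ 0.23719316, -0.45218819,  0.0284558 ]), 'moment': array([-0.00262785, -0.01055624, -0.007846  ]), 'gripper_force': 0.0, 'finger_gap': 0.9997560833038023}
```

View pics/top0.png

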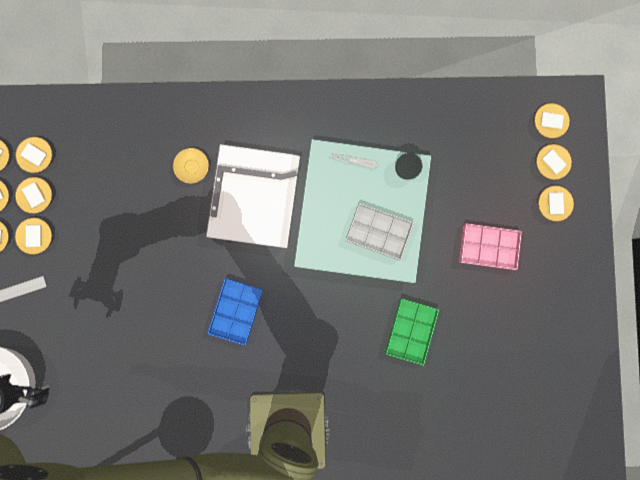

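View pics/scene0.png

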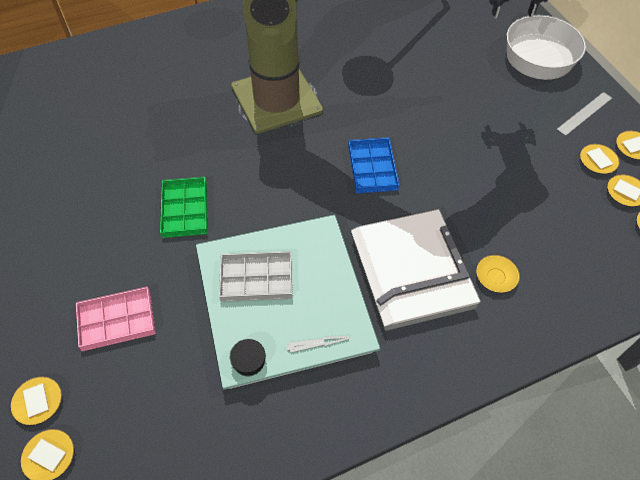

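The top view shows four tray-like things: steel (380,230) on the glass, pink (491,246), green (412,331) and blue (235,311), all three on the bench. The steel-grey one on the glass fits the description. The light box is at about (253,195) with its stops along the top (+x) and left (+y). The tin is at (408,165), the tweezers at (355,161) and the dish at (190,166). Next I'll measure and make one enlarged crop.

```bash
python3 - <<'E'
from h import *
c=load('top0'); im=c['color']; P=cloud(c)
hsv=cv2.cvtColor(im,cv2.COLOR_RGB2HSV)
for p in [(330,200),(360,255),(375,215),(270,200),(280,169),(215,195),(240,160)]:
    print(p,hsv[p[1],p[0]],P[p[1],p[0]].round(3))
z=P[...,2]
def rect(m,h,nm):
    n,l,s,_=cv2.connectedComponentsWithStats(m.astype(np.uint8)); k=1+s[1:,4].argmax(); m=l==k
    v,u=np.nonzero(m); W=plane(c,np.c_[u,v],h)[:,:2]
    r=cv2.minAreaRect((W*1000).astype(np.float32)); print(nm,np.round(r[0],1),np.round(r[1],1),round(r[2],2)); return m
roi=np.zeros(z.shape,bool); roi[130:290,200:440]=1
H,S,V=cv2.split(hsv)
raised=roi&(z>.025)
box=raised.copy(); box[:,302:]=0; rect(box,.04,'box')
pl=raised.copy(); pl[:,:295]=0; rect(pl,.04,'plate')
tr=np.zeros_like(roi); tr[193:268,335:420]=1; tr&=(S<25); rect(tr,.064,'tray sat')
st=np.zeros_like(roi); st[150:225,205:302]=1; st&=(V<110); rect(st,.053,'stops')
big=lambda a:cv2.resize(a,None,fx=4,fy=4,interpolation=cv2.INTER_CUBIC)
o=cv2.resize(im[135:285,205:435],None,fx=3.4,fy=3.4,interpolation=cv2.INTER_CUBIC)
cv2.imwrite('pics/crop.png',o[:,:,::-1])
E
```

```text
(330, 200) [ 77  30 223] [ 0.638 -0.135  0.046]
(360, 255) [ 77  32 217] [ 0.483 -0.215  0.037]
(375, 215) [ 17   9 198] [ 0.592 -0.258  0.055]
(270, 200) [ 15   2 253] [0.642 0.032 0.039]
(280, 169) [ 30   2 252] [0.729 0.003 0.038]
(215, 195) [163  18 101] [0.658 0.183 0.049]
(240, 160) [ 15   4 251] [0.757 0.114 0.037]
box [654.   80.7] [227.5 261.1] 80.84
plate [ 605.9 -225.8] [339.7 361.6] 80.97
tray sat [ 546.5 -266.4] [162.2 114. ] 69.0
stops [680.7 193.3] [ 33.1 205.7] 89.2
```

View pics/crop.png

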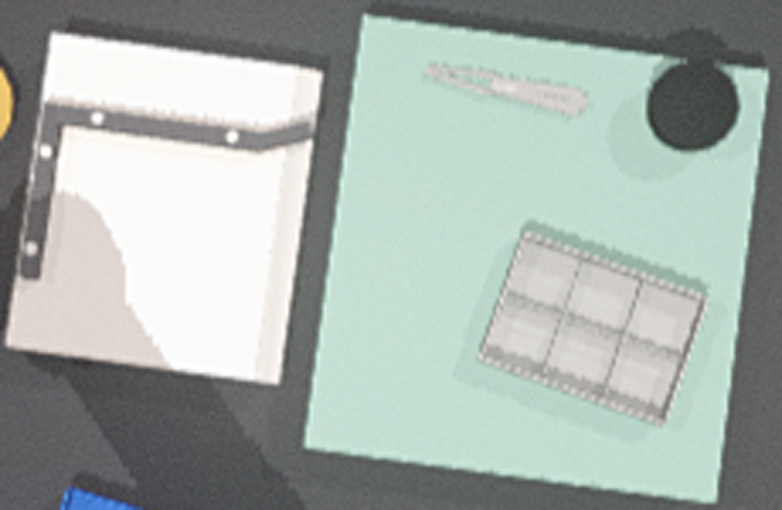

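The crop confirms it: the grey steel tray has 2x3 cells and lies turned on the glass. Its corners are at about (525,230), (705,297), (662,425) and (480,360) in the crop. I plan to grip its -x long wall at the middle cell and slide it. Next I need the stop feet and the cell depth.

```bash
python3 - <<'E'
from h import *
c=load('top0'); V=cv2.GaussianBlur(c['color'],(3,3),0).max(2).astype(float)
# side stop foot: columns u 225..275, go up from row 200 to first dark (subpixel half crossing)
def cross(a,thr):
    for i in range(len(a)-1):
        if a[i]>=thr>a[i+1]: return i+(a[i]-thr)/(a[i]-a[i+1])
A=[];B=[]
for u in range(228,275,2):
    r=V[150:195,u][::-1]; k=cross(r,.5*(r[0]+100)); 
    if k is not None:A.append((u,194-k))
for v in range(178,212,2):
    r=V[v,208:240][::-1]; k=cross(r,.5*(r[0]+100))
    if k is not None:B.append((239-k,v))
for n,q in(('side',A),('end',B)):
    W=plane(c,np.array(q),.039)[:,:2]*1000
    l=cv2.fitLine(W.astype(np.float32),cv2.DIST_HUBER,0,.01,.01).ravel()
    d=l[:2]*np.sign(l[1] if n=='side' else l[0]); print(n,len(q),d,np.degrees(np.arctan2(d[1],d[0])).round(2),l[2:])
    if n=='side': s=(d,l[2:])
    else: e=(d,l[2:])
M=np.c_[s[0],-e[0]]; t=np.linalg.solve(M,e[1]-s[1]); K=s[1]+t[0]*s[0]; print('corner',K)
for th in(-9.1,):
    a=np.radians(th);R=np.array([[np.cos(a),-np.sin(a)],[np.sin(a),np.cos(a)]])
    print('home from stops',K-R@[55,80],'from box',np.array([654,80.7])+R@[0,10],'from plate-y err')
# tray cells depth
P=cloud(c); a=np.radians(-21); ctr=np.array([.5465,-.2664]); d=P[...,:2]-ctr
x=d[...,0]*np.cos(a)+d[...,1]*np.sin(a); y=-d[...,0]*np.sin(a)+d[...,1]*np.cos(a); z=P[...,2]
for cx in(-.027,.027):
  for cy in(-.052,0,.052):
    m=(abs(x-cx)<.015)&(abs(y-cy)<.015); print(cx,cy,m.sum(),np.median(z[m]).round(4))
E
```

```text
side 24 [0.16241215 0.986723  ] 80.65 [715.6342    92.853455]
end 17 [ 0.98872495 -0.14974314] -8.61 [663.4579  171.56702]
corner [727.0061 161.9426]
home from stops [660.04569876  91.64818559] from box [655.58158067  90.57413807] from plate-y err
-0.027 -0.052 116 0.0438
-0.027 0 113 0.0432
-0.027 0.052 114 0.0425
0.027 -0.052 116 0.0439
0.027 0 114 0.0433
0.027 0.052 113 0.0429
```

Emit:
step_arm --pt "0 0 -2 0 0 7 0.5" --pt "0 0 0 0 0 7 0.5" --pt "0 0 0 0 0 7 0.5" --squeeze 60

```text
t: 0.35
tcp_pos: [0.1983, 0.5932, 0.2321]
tool_rot: [3.14, -0.001, 2.446]
ft_force: [-0.0, -1.1, -0.3]
finger_gap: 0.609
gripper_force: 0.0
```

Emit:
step_arm --pt "0 0 0 0 0 7.1 0.5" --pt "0 0 0 0 0 7.1 0.5" --pt "0 0 0 0 0 7.1 0.5" --pt "0 0 0 0 0 7.1 0.5" --pt "0 0 0 0 0 7.1 0.5" --pt "0 0 0 0 0 7.1 0.5" --pt "0 0 0 0 0 7.1 0.5" --pt "0 0 0 0 0 7.1 0.5"

```text
t: 1.02
tcp_pos: [0.198, 0.5924, 0.2309]
tool_rot: [-3.141, 0.001, 1.455]
ft_force: [0.0, -0.1, 0.6]
finger_gap: 0.498
gripper_force: 0.0
```

Emit:
step_arm --pt "0 0 0 0 0 7.1 0.5" --pt "0 0 0 0 0 7.1 0.5" --pt "0 0 0 0 0 0 0.5"

```text
t: 1.27
tcp_pos: [0.1978, 0.5925, 0.2308]
tool_rot: [3.141, 0.001, 1.21]
ft_force: [0.2, -0.2, -0.7]
finger_gap: 0.5
gripper_force: 0.0
```

Emit:
step_arm --pt "-1.5 2.9 0 0 0 0 0.5" --pt "-1.5 2.9 0 0 0 0 0.5" --pt "-1.5 2.9 0 0 0 0 0.5" --pt "-1.5 2.9 0 0 0 0 0.5" --pt "-1.5 2.9 0 0 0 0 0.5" --pt "-1.5 2.9 0 0 0 0 0.5" --pt "-1.5 2.9 0 0 0 0 0.5" --pt "-1.5 2.9 0 0 0 0 0.5"

```text
t: 1.93
tcp_pos: [0.3742, 0.3978, 0.2313]
tool_rot: [-3.141, 0.0, 1.217]
ft_force: [1.2, -0.1, 0.2]
finger_gap: 0.499
gripper_force: 0.0
```

Emit:
step_arm --pt "-1.5 2.9 0 0 0 0 0.5" --pt "-1.5 2.9 0 0 0 0 0.5" --pt "-1.5 2.9 0 0 0 0 0.5" --pt "-1.5 2.9 0 0 0 0 0.5" --pt "-1.5 2.9 0 0 0 0 0.5" --pt "-1.5 2.9 0 0 0 0 0.5" --pt "-1.5 2.9 0 0 0 0 0.5" --pt "-1.5 2.9 0 0 0 0 0.5"

```text
t: 2.6
tcp_pos: [0.5495, 0.2041, 0.2312]
tool_rot: [-3.141, 0.0, 1.217]
ft_force: [-0.1, -0.6, -0.0]
finger_gap: 0.501
gripper_force: 0.0
```

```bash
python3 -c "
from h import *
s=arm.observe();print(s['joint_positions'].round(2),s['tcp_pos'],s['tool_rot'])"
```

```text
[-0.55  0.62  0.21  1.68 -0.16  0.86 -0.64] [0.54953432 0.20412231 0.23123518] [-3.14109351e+00  1.16966364e-04  1.21714755e+00]
```

Emit:
step_arm --pt "-3.15 0.76 0 0 0 0 0.5" --pt "-3.15 0.76 0 0 0 0 0.5" --pt "-3.15 0.76 0 0 0 0 0.5" --pt "-3.15 0.76 0 0 0 0 0.5" --pt "-3.15 0.76 0 0 0 0 0.5" --pt "-3.15 0.76 0 0 0 0 0.5" --pt "-3.15 0.76 0 0 0 0 0.5" --pt "-3.15 0.76 0 0 0 0 0.5"

```text
t: 3.27
tcp_pos: [0.517, -0.0533, 0.2313]
tool_rot: [-3.141, -0.0, 1.217]
ft_force: [-0.2, 0.1, -0.1]
finger_gap: 0.498
gripper_force: 0.0
```

Emit:
step_arm --pt "-3.15 0.76 1 0 0 0 0.5" --pt "-3.15 0.76 1 0 0 0 0.5" --pt "-3.15 0.76 1 0 0 0 0.5" --pt "-3.15 0.76 1 0 0 0 0.5" --pt "-3.15 0.76 1 0 0 0 0.5" --pt "-3.15 0.76 1 0 0 0.7 0.5" --pt "0 0 0 0 0 0 0.5"

```text
t: 3.85
tcp_pos: [0.4906, -0.2533, 0.1699]
tool_rot: [-3.14, 0.006, 1.194]
ft_force: [-1.1, -0.9, -0.8]
finger_gap: 0.497
gripper_force: 0.0
```

```bash
python3 -c "
from h import *
s=arm.observe();print(s['joint_positions'].round(2),s['tcp_pos'],s['tool_rot'])
c=cap('scene','s1')
o=cv2.resize(c['color'][170:360,190:440],None,fx=3,fy=3,interpolation=cv2.INTER_CUBIC);cv2.imwrite('pics/s1c.png',o[:,:,::-1])"
```

```text
[ 0.31  0.65  0.14  1.84 -0.13  0.66  0.14] [ 0.49064689 -0.25334203  0.16987321] [-3.1404255   0.00570652  1.19352613]
```

View pics/s1c.png

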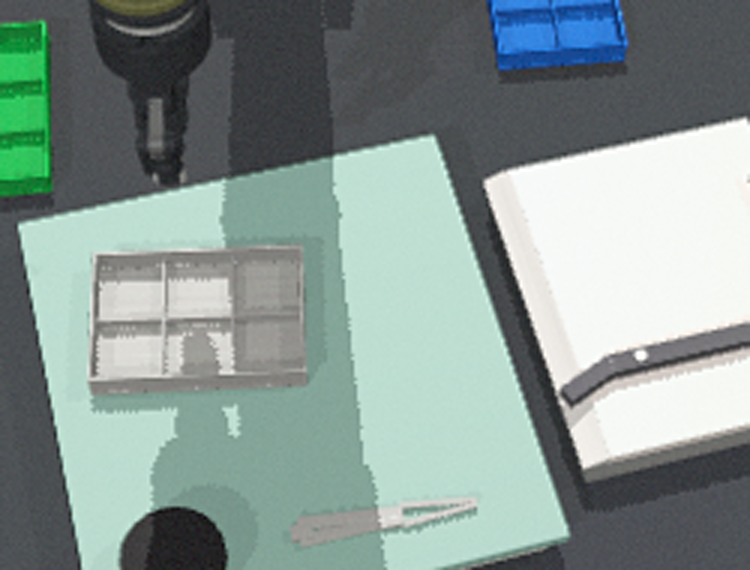

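Tray fully visible: rim corners in the crop at about (93,255), (302,247), (307,372) and (90,380). The gripper is above its -x side. I'll cross-check the tray's position with this view.

```bash
python3 -c "
from h import *
c=load('s1')
q=np.array([(93,255),(302,247),(307,372),(90,380)])/3+[190,170]
W=plane(c,q,.064)[:,:2]*1000;print(W.round(1),W.mean(0),cv2.minAreaRect(W.astype(np.float32)))
s=arm.observe();print(s['tcp_pos'],s['tool_rot'])
for o in [(546.5,-266.4),W.mean(0)]:
  a=np.radians(-21);g=np.array(o)-53.5*np.array([np.cos(a),np.sin(a)])
  d=g/10-s['tcp_pos'][:2]*100;y=s['tool_rot'][2];print(g,'tool cm',np.cos(y)*d[0]+np.sin(y)*d[1],np.sin(y)*d[0]-np.cos(y)*d[1])
"
```

```text
[[ 471.4 -321.5]
 [ 528.7 -173.1]
 [ 629.5 -210.9]
 [ 571.8 -358.5]] [ 550.33820418 -265.98778355] ((550.4532470703125, -266.2000427246094), (160.13916015625, 107.66098022460938), 68.9017562866211)
[ 0.49188807 -0.24933029  0.1703865 ] [-3.14005132e+00  2.52605196e-03  1.19680336e+00]
[ 496.55344718 -247.2273147 ] tool cm 0.3662035065428111 0.35745960292319773
[ 500.39165136 -246.81509825] tool cm 0.5447988897931308 0.6996890962076838
```

Emit:
step_arm --pt "0.4 0.5 2 0 0 0 0.5" --pt "0 0 2 0 0 0 0.5" --pt "0 0 2 0 0 0 0.5" --pt "0 0 1.5 0 0 0 0.5" --pt "0 0 1 0 0 0 0.5" --pt "0 0 1 0 0 0 0.5" --pt "0 0 0.7 0 0 0 0.5" --pt "0 0 0.5 0 0 0 0.5"

```text
t: 4.57
tcp_pos: [0.5005, -0.2425, 0.064]
tool_rot: [3.142, -0.0, 1.202]
ft_force: [0.4, -0.4, 0.1]
finger_gap: 0.501
gripper_force: 0.0
```

Emit:
step_arm --pt "0 0 0 0 0 0 0.5" --pt "0 0 0 0 0 0 0.35" --pt "0 0 0 0 0 0 0.25" --pt "0 0 0 0 0 0 0.2" --squeeze 40

```text
t: 4.9
tcp_pos: [0.5007, -0.2432, 0.065]
tool_rot: [3.14, 0.0, 1.201]
ft_force: [-0.5, 0.3, 0.5]
finger_gap: 0.198
gripper_force: 0.0
```

Emit:
step_arm --pt "0 0 0.2 0 0 0 0.12" --pt "0 0 0 0 0 0 0.06" --pt "0 0 0 0 0 0 0" --pt "0 0 0 0 0 0 0" --pt "0 0 0 0 0 0 0" --pt "0 0 0 0 0 0 0" --squeeze 60

```text
t: 5.4
tcp_pos: [0.5003, -0.2429, 0.0624]
tool_rot: [3.142, -0.0, 1.201]
ft_force: [0.2, 0.0, -0.4]
finger_gap: -0.004
gripper_force: 0.0
```

```bash
python3 -c "
from h import *
c=cap('scene','s2')
o=cv2.resize(c['color'][190:330,190:330],None,fx=4,fy=4,interpolation=cv2.INTER_CUBIC);cv2.imwrite('pics/s2c.png',o[:,:,::-1])"
```

```text
(no output)
```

View pics/s2c.png

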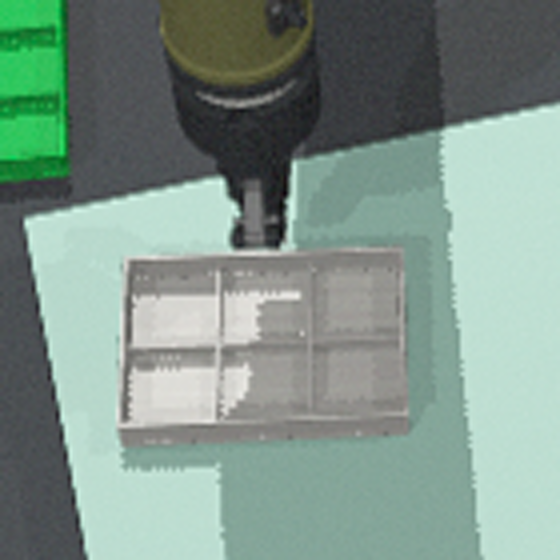

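The fingers closed at crop (258,240), and the rim is at about (262,254). They look to be just outside the wall, or the pads are higher than I assumed. I'll project points to find out which.

```bash
python3 -c "
from h import *
c=load('s2');T=np.linalg.inv(c['T'])
for p in [(.5003,-.243,.0484),(.5003,-.243,.064),(.5003,-.243,.0624),(.5003,-.243,.08),(.5003,-.243,.12)]:
  q=T[:3,:3]@p+T[:3,3];u=c['fx']*q[0]/q[2]+c['cx'];v=c['fy']*q[1]/q[2]+c['cy'];print(p,((u-190)*4).round(),((v-190)*4).round())
P=cloud(c)
for v in range(236,262,2): print(v,c['color'][v,252:258].mean(1).round(),P[v,254].round(3))
m=load('top0')
"
```

```text
(0.5003, -0.243, 0.0484) 273.0 266.0
(0.5003, -0.243, 0.064) 271.0 252.0
(0.5003, -0.243, 0.0624) 271.0 254.0
(0.5003, -0.243, 0.08) 269.0 238.0
(0.5003, -0.243, 0.12) 263.0 200.0
236 [94. 95. 99. 61. 48. 45.] [ 0.537 -0.255  0.195]
238 [121. 118. 120.  76.  40.  37.] [ 0.537 -0.255  0.187]
240 [120. 118. 121.  82.  44.  44.] [ 0.543 -0.257  0.189]
242 [120. 121. 124.  99.  52.  37.] [ 0.547 -0.259  0.19 ]
244 [117. 122. 122.  97.  80.  84.] [ 0.55  -0.26   0.186]
246 [122. 121. 125.  97.  62.  43.] [ 0.55  -0.261  0.179]
248 [102. 104. 100. 107.  64.  50.] [ 0.552 -0.262  0.174]
250 [ 99. 104. 102. 103.  62.  46.] [ 0.556 -0.264  0.174]
252 [156. 160. 166. 171. 174. 148.] [ 0.559 -0.265  0.171]
254 [118. 115. 123. 128. 129. 125.] [ 0.499 -0.252  0.063]
256 [128. 127. 127. 127. 126. 125.] [ 0.497 -0.252  0.052]
258 [176. 148. 142. 121. 139. 152.] [ 0.499 -0.253  0.047]
260 [155. 156. 154. 159. 155. 155.] [ 0.506 -0.255  0.05 ]
```

```bash
python3 -c "
from h import *
c=load('s2');P=cloud(c)
for p in [(254,248),(252,240),(250,230),(250,215),(250,200)]: print(p,P[p[1],p[0]].round(3),c['range_z'][p[1],p[0]])
c=load('s1');P=cloud(c)
for p in [(245,225),(242,210),(240,195),(240,180)]: print('s1',p,P[p[1],p[0]].round(3))
s=arm.observe();print(s)
c=cap('top','t2');a=c['color'][150:300,310:510];b=load('top0')['color'][150:300,310:510]
cv2.imwrite('pics/t2c.png',cv2.resize(a,None,fx=4,fy=4,interpolation=cv2.INTER_CUBIC)[:,:,::-1])
"
```

```text
(254, 248) [ 0.552 -0.262  0.174] 1.29923
(252, 240) [ 0.542 -0.261  0.191] 1.289901
(250, 230) [ 0.535 -0.261  0.219] 1.2698783
(250, 215) [ 0.53  -0.255  0.263] 1.2369593
(250, 200) [ 0.536 -0.252  0.319] 1.1871471
s1 (245, 225) [ 0.538 -0.27   0.246]
s1 (242, 210) [ 0.538 -0.271  0.298]
s1 (240, 195) [ 0.528 -0.268  0.334]
s1 (240, 180) [ 0.521 -0.261  0.368]
{'t': 5.45, 'joint_positions': array([ 0.31893395,  0.82642415,  0.08550226,  1.89950158, -0.15418358,
        0.42194965,  0.14793467]), 'joint_vel': array([ 0.0007078 , -0.00087567, -0.00104334, -0.00162139, -0.00020379,
       -0.0005656 , -0.00026127]), 'joint_efforts': array([-7.48867442e-04, -5.21379232e+01,  2.69068234e+00, -8.28810185e+00,
        5.18829285e-03,  1.67452341e-03,  6.79432651e-05]), 'tcp_pos': array([ 0.50025478, -0.24288998,  0.062352  ]), 'tool_rot': array([-3.14157553e+00, -8.32658305e-05,  1.20094385e+00]), 'ft_force': array([-0.01515311, -0.2263532 ,  0.12866079]), 'moment': array([-0.02063605, -0.06241805,  0.00380223]), 'gripper_force': 0.0, 'finger_gap': 0.0012494335765180122}
```

View pics/t2c.png

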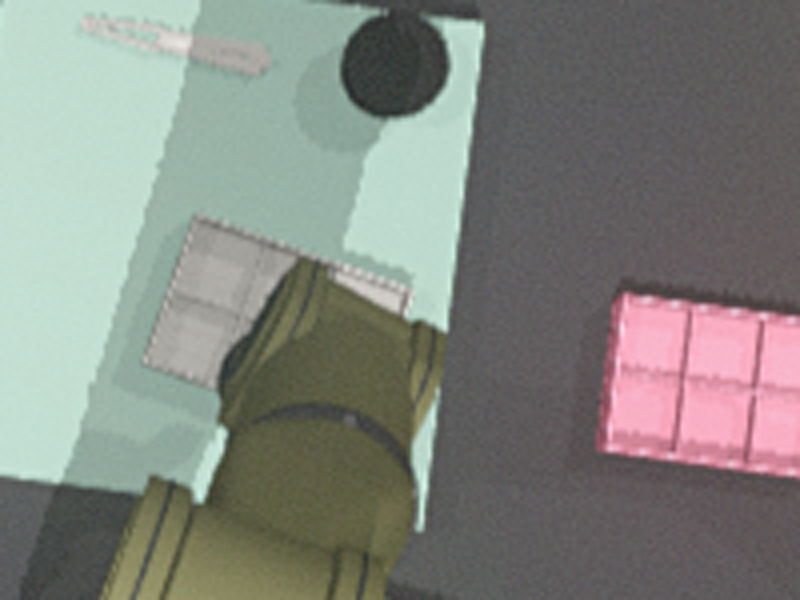

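```bash
python3 -c "
from h import *
c=load('s1');T=np.linalg.inv(c['T'])
def pr(p):
  q=T[:3,:3]@p+T[:3,3];return np.round([c['fx']*q[0]/q[2]+c['cx'],c['fy']*q[1]/q[2]+c['cy']],1)
ax=np.array([.932,-.362,0])
for z in(.156,.162,.17,.18,.22,.26,.3,.34):
  p=np.array([.4917,-.25,z]);print(z,pr(p),pr(p+.021*ax),pr(p-.021*ax))
P=cloud(c)
for v in range(180,240,4): print(v,P[v,246].round(3),P[v,241].round(3))
Q=cloud(load('scene0'));print('tin',Q[357,248].round(3))
a=c['color'][170:250,210:280];cv2.imwrite('pics/s1d.png',cv2.resize(a,None,fx=8,fy=7,interpolation=cv2.INTER_CUBIC)[:,:,::-1])
"
```

```text
0.156 [250.1 229.1] [249.9 237.2] [250.2 221.1]
0.162 [249.8 227.5] [249.7 235.7] [250.  219.5]
0.17 [249.5 225.5] [249.4 233.6] [249.6 217.4]
0.18 [249.1 222.8] [249. 231.] [249.2 214.8]
0.22 [247.4 212.1] [247.3 220.4] [247.6 203.9]
0.26 [245.7 200.7] [245.5 209.1] [245.8 192.4]
0.3 [243.8 188.7] [243.6 197.3] [244.  180.3]
0.34 [241.8 176.1] [241.6 184.8] [242.  167.6]
180 [ 0.523 -0.251  0.365] [ 0.519 -0.259  0.364]
184 [ 0.53  -0.253  0.362] [ 0.525 -0.262  0.361]
188 [ 0.527 -0.254  0.347] [ 0.527 -0.263  0.352]
192 [ 0.529 -0.256  0.338] [ 0.528 -0.265  0.341]
196 [ 0.53  -0.257  0.326] [ 0.529 -0.266  0.33 ]
200 [ 0.528 -0.258  0.312] [ 0.528 -0.267  0.317]
204 [ 0.529 -0.259  0.301] [ 0.525 -0.268  0.301]
208 [ 0.52  -0.258  0.276] [ 0.532 -0.271  0.298]
212 [ 0.518 -0.259  0.26 ] [ 0.541 -0.274  0.297]
216 [ 0.553 -0.268  0.297] [ 0.547 -0.277  0.294]
220 [ 0.556 -0.27   0.289] [ 0.554 -0.279  0.291]
224 [ 0.552 -0.271  0.269] [ 0.546 -0.279  0.267]
228 [ 0.526 -0.266  0.217] [ 0.512 -0.274  0.203]
232 [ 0.394 -0.238  0.001] [ 0.385 -0.249 -0.006]
236 [ 0.433 -0.248  0.044] [ 0.427 -0.259  0.042]
tin [ 0.733 -0.352  0.077]
```

View pics/s1d.png

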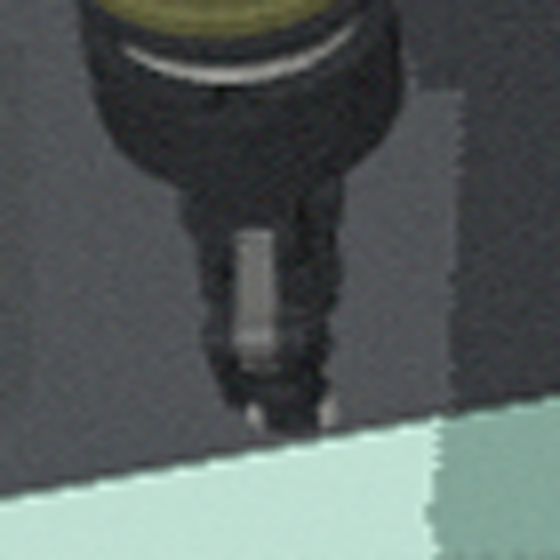

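Emit:
step_arm --pt "0 0 0.1 0 0 0 0" --pt "0 0 0.1 0 0 0 0" --pt "0 0 0.1 0 0 0 0" --pt "0 0 0 0 0 0 0"

```text
t: 5.83
tcp_pos: [0.5001, -0.2428, 0.0591]
tool_rot: [-3.141, -0.0, 1.201]
ft_force: [-0.1, -0.1, -0.6]
finger_gap: 0.001
gripper_force: 0.0
```

Emit:
step_arm --pt "0 0.1 0 0 0 0 0" --pt "0 0.1 0 0 0 0 0" --pt "0 0.1 0 0 0 0 0" --pt "0 0.1 0 0 0 0 0"

```text
t: 6.17
tcp_pos: [0.5042, -0.2445, 0.0594]
tool_rot: [3.141, -0.0, 1.201]
ft_force: [1.0, -1.3, -0.0]
finger_gap: -0.008
gripper_force: 0.0
```

Emit:
step_arm --pt "0 0.1 0 0 0 0 0" --pt "0 0.1 0 0 0 0 0" --pt "0 0.1 0 0 0 0 0" --pt "0 0.1 0 0 0 0 0" --pt "0 0 0 0 0 0 0"

```text
t: 6.58
tcp_pos: [0.508, -0.2459, 0.0594]
tool_rot: [3.141, -0.0, 1.201]
ft_force: [-0.9, 0.1, -0.0]
finger_gap: -0.004
gripper_force: 0.0
```

```bash
python3 -c "
from h import *
c=cap('scene','s3')
o=cv2.resize(c['color'][210:310,205:305],None,fx=6,fy=6,interpolation=cv2.INTER_CUBIC);cv2.imwrite('pics/s3c.png',o[:,:,::-1]);print(arm.observe()['ft_force'])"
```

```text
[-0.02372002  1.27405268  0.12242193]
```

View pics/s3c.png

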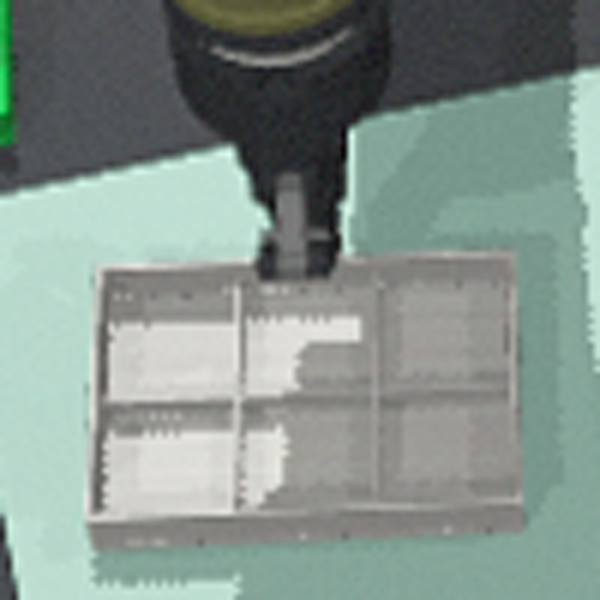

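The finger now overlaps the rim in the picture (its bottom is at crop (297,275)) with no contact, so the tips are about 2-3 cm higher than the reported z implies. I'll reopen over the wall and go down, watching the force.

Emit:
step_arm --pt "0 -0.45 -0.3 0 0 0 0.3" --pt "0 -0.45 0 0 0 0 0.5" --pt "0 0 0 0 0 0 0.5" --pt "0 0 0 0 0 0 0.5" --pt "0 0 0.5 0 0 0 0.5" --pt "0 0 0.5 0 0 0 0.5" --pt "0 0 0.2 0 0 0 0.5" --pt "0 0 0 0 0 0 0.5"

```text
t: 7.3
tcp_pos: [0.4988, -0.2423, 0.0494]
tool_rot: [-3.14, -0.0, 1.201]
ft_force: [-0.5, 0.7, 0.3]
finger_gap: 0.496
gripper_force: 0.0
```

Emit:
step_arm --pt "0 0 0.2 0 0 0 0.5" --pt "0 0 0.2 0 0 0 0.5" --pt "0 0 0.2 0 0 0 0.5" --pt "0 0 0 0 0 0 0.5"

```text
t: 7.63
tcp_pos: [0.4991, -0.2425, 0.044]
tool_rot: [-3.141, -0.0, 1.201]
ft_force: [-0.9, 0.5, -0.0]
finger_gap: 0.503
gripper_force: 0.0
```

```bash
python3 -c "
from h import *
c=cap('scene','s4')
o=cv2.resize(c['color'][210:310,205:305],None,fx=6,fy=6,interpolation=cv2.INTER_CUBIC);cv2.imwrite('pics/s4c.png',o[:,:,::-1]);print(arm.observe()['ft_force'])"
```

```text
[-0.47507486  0.02465537 -0.10084541]
```

View pics/s4c.png

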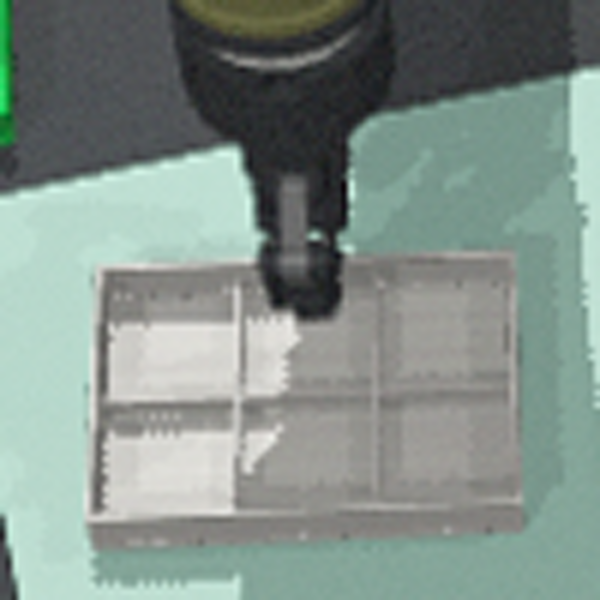

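The inner finger is above the middle cell on the -x side, its tip at crop (305,318), and the rim is still unmoved.

```bash
python3 -c "
from h import *
c=load('s4')
for z in(.05,.06,.07,.08,.09,.1): print(z,plane(c,[(255.8,262.5)],z).round(4))
P=cloud(c)
for v in range(246,268,2): print(v,P[v,255].round(3))"
```

```text
0.05 [[ 0.5138 -0.2539  0.05  ]]
0.06 [[ 0.5196 -0.2553  0.06  ]]
0.07 [[ 0.5254 -0.2567  0.07  ]]
0.08 [[ 0.5312 -0.2581  0.08  ]]
0.09 [[ 0.5371 -0.2594  0.09  ]]
0.1 [[ 0.5429 -0.2608  0.1   ]]
246 [ 0.548 -0.258  0.174]
248 [ 0.55  -0.26   0.171]
250 [ 0.555 -0.261  0.17 ]
252 [ 0.559 -0.263  0.169]
254 [ 0.564 -0.265  0.171]
256 [ 0.563 -0.265  0.161]
258 [ 0.555 -0.264  0.14 ]
260 [ 0.547 -0.263  0.119]
262 [ 0.532 -0.26   0.085]
264 [ 0.514 -0.256  0.045]
266 [ 0.52  -0.259  0.047]
```

Emit:
step_arm --pt "0 0 0.4 0 0 0 0.5" --pt "0 0 0.4 0 0 0 0.5" --pt "0 0 0.3 0 0 0 0.5" --pt "0 0 0.2 0 0 0 0.5" --pt "0 0 0.2 0 0 0 0.5" --pt "0 0 0 0 0 0 0.5"

```text
t: 8.18
tcp_pos: [0.4991, -0.2424, 0.0289]
tool_rot: [-3.141, -0.0, 1.201]
ft_force: [-0.4, -0.1, -0.2]
finger_gap: 0.501
gripper_force: 0.0
```

Emit:
step_arm --pt "0 0 0 0 0 0 0.35" --pt "0 0 0 0 0 0 0.25" --pt "0 0 0 0 0 0 0.15" --pt "0 0 0 0 0 0 0.08" --pt "0 0 0 0 0 0 0" --pt "0 0 0 0 0 0 0" --squeeze 40

```text
t: 8.68
tcp_pos: [0.4995, -0.2426, 0.0296]
tool_rot: [3.141, -0.0, 1.201]
ft_force: [-0.1, 0.4, 2.0]
finger_gap: 0.019
gripper_force: 41.3
```

Gripped. The hold may be shallow, so I'll reopen a little, go deeper and grip again.

Emit:
step_arm --pt "0 0 0 0 0 0 0.15" --pt "0 0 0 0 0 0 0.15" --pt "0 0 0.2 0 0 0 0.15" --pt "0 0 0.2 0 0 0 0.15" --pt "0 0 0.1 0 0 0 0.15" --pt "0 0 0 0 0 0 0.15"

```text
t: 9.18
tcp_pos: [0.499, -0.2424, 0.024]
tool_rot: [-3.141, -0.0, 1.201]
ft_force: [-0.8, -0.1, -0.1]
finger_gap: 0.146
gripper_force: 0.0
```

Emit:
step_arm --pt "0 0 0.2 0 0 0 0.15" --pt "0 0 0 0 0 0 0.08" --pt "0 0 0 0 0 0 0" --pt "0 0 0 0 0 0 0" --pt "0 0 0 0 0 0 0" --squeeze 70

```text
t: 9.6
tcp_pos: [0.5003, -0.2429, 0.0235]
tool_rot: [3.139, -0.0, 1.201]
ft_force: [0.7, 0.6, 9.3]
finger_gap: 0.013
gripper_force: 70.1
```

```bash
cat > m.py <<'E'
from h import *
# tray pose from top view (grey, low saturation, near-tray region on glass), fingers/arm may cover part
c=cap('scene','cur'); s=arm.observe(); print(s['tcp_pos'].round(4),s['tool_rot'].round(4),s['ft_force'].round(1),s['moment'].round(2),s['finger_gap'].round(3))
E
python3 m.py
```

```text
Traceback (most recent call last):
  File "m.py", line 3, in <module>
    c=cap('scene','cur'); s=arm.observe(); print(s['tcp_pos'].round(4),s['tool_rot'].round(4),s['ft_force'].round(1),s['moment'].round(2),s['finger_gap'].round(3))
                                                                                                                                          ^^^^^^^^^^^^^^^^^^^^^
AttributeError: 'float' object has no attribute 'round'
```

Emit:
step_arm --pt "0 0 -0.1 0 0 0 0" --pt "0 0 0 0 0 -2 0" --pt "0 0 0 0 0 -3 0" --pt "0 0 0 0 0 -3 0" --pt "0 0 0 0 0 -3 0" --pt "0 0 0 0 0 -1 0" --pt "0 0 0 0 0 0 0"

```text
t: 10.23
tcp_pos: [0.4992, -0.2435, 0.0235]
tool_rot: [3.141, 0.001, 1.41]
ft_force: [-1.6, -2.6, 2.9]
finger_gap: 0.021
gripper_force: 68.9
```

```bash
sed -i "s/s\['finger_gap'\].round(3)/s['finger_gap']/" m.py; cat >> m.py <<'E'
im=c['color']; S=cv2.cvtColor(im,cv2.COLOR_RGB2HSV)[...,1]; P=cloud(c)
# tray's +x outer wall & rim, seen in scene: low saturation pixels near z .064
m=(abs(P[...,2]-.06)<.012)&(S<28)&(P[...,0]>.42)&(P[...,0]<.72)&(P[...,1]>-.42)&(P[...,1]<-.05)
n,l,st,_=cv2.connectedComponentsWithStats(m.astype(np.uint8)); k=1+st[1:,4].argmax()
v,u=np.nonzero(l==k); W=plane(c,np.c_[u,v],.064)[:,:2]*1000
print(len(u),cv2.minAreaRect(W.astype(np.float32)),'zmed rim',np.median(P[v,u,2]))
E
python3 m.py
```

```text
[ 0.4993 -0.2435  0.0235] [3.1411e+00 9.0000e-04 1.4094e+00] [-0.4 -3.6  3.2] [-0.52  0.12  0.03] 0.014163458588943165
1043 ((556.8165893554688, -258.3406982421875), (159.5294189453125, 121.55838012695312), 80.85115051269531) zmed rim 0.05767270054986473
```

The tray turned with the grip and now measures -9.15°, matching the box. Now I'll slide it.

Emit:
step_arm --pt "0.6 0.3 0 0 0 0 0" --pt "1.2 0.6 0 0 0 0 0" --pt "1.5 0.7 0 0 0 0 0" --pt "1.5 0.7 0 0 0 0 0" --pt "1.5 0.7 0 0 0 0 0" --pt "1.5 0.7 0 0 0 0 0" --pt "1.2 0.6 0 0 0 0 0" --pt "1 0.2 0 0 0 0 0"

```text
t: 10.95
tcp_pos: [0.561, -0.15, 0.0235]
tool_rot: [3.14, 0.0, 1.411]
ft_force: [-0.8, -3.6, 4.0]
finger_gap: 0.011
gripper_force: 69.3
```

Emit:
step_arm --pt "1.5 0 0 0 0 0 0" --pt "1.5 0 0 0 0 0 0" --pt "1.5 0 0 0 0 0 0" --pt "1 0 0 0 0 0 0" --pt "0.5 0 0 0 0 0 0" --pt "0 0 0 0 0 0 0"

```text
t: 11.45
tcp_pos: [0.5699, -0.0895, 0.0235]
tool_rot: [3.141, -0.002, 1.412]
ft_force: [0.5, 1.1, 5.0]
finger_gap: 0.013
gripper_force: 69.4
```

```bash
python3 m.py|head -1
```

```text
[ 0.5699 -0.0895  0.0235] [ 3.1413e+00 -2.2000e-03  1.4123e+00] [-0.1  2.7  5.5] [ 0.4  -0.1  -0.09] 0.01509383781322876
```

Emit:
step_arm --pt "0.8 0 0 0 0 0 0" --pt "1.5 0 0 0 0 0 0" --pt "1.5 0 0 0 0 0 0" --pt "1.5 0 0 0 0 0 0" --pt "1.5 0 0 0 0 0 0" --pt "1.5 0 0 0 0 0 0" --pt "1 0 0 0 0 0 0" --pt "0.7 0 0 0 0 0 0"

```text
t: 12.17
tcp_pos: [0.5849, 0.0081, 0.0231]
tool_rot: [-3.141, 0.0, 1.411]
ft_force: [-1.2, -1.6, 2.0]
finger_gap: 0.014
gripper_force: 69.1
```

Emit:
step_arm --pt "1 0 0 0 0 0 0" --pt "1.5 0 0.05 0 0 0 0" --pt "1.5 0 0.05 0 0 0 0" --pt "1 0 0 0 0 0 0" --pt "1 0 0 0 0 0 0" --pt "0.5 0 0 0 0 0 0" --pt "0.5 0 0 0 0 0 0" --pt "0 0 0 0 0 0 0"

```text
t: 12.83
tcp_pos: [0.5968, 0.077, 0.0226]
tool_rot: [3.141, -0.001, 1.411]
ft_force: [-0.3, 0.3, 5.3]
finger_gap: 0.018
gripper_force: 69.3
```

```bash
cat > b.py <<'E'
from h import *
c=cap('scene','box'); s=arm.observe(); print(s['tcp_pos'].round(4),s['tool_rot'].round(4),s['ft_force'].round(1),s['moment'].round(2))
o=cv2.resize(c['color'][190:340,320:500],None,fx=4,fy=4,interpolation=cv2.INTER_CUBIC);cv2.imwrite('pics/b%.1f.png'%s['t'],o[:,:,::-1]);print('pics/b%.1f.png'%s['t'])
E
python3 b.py
```

```text
[0.5968 0.077  0.0226] [ 3.1411e+00 -9.0000e-04  1.4106e+00] [-0.3 -0.2  5.2] [-0.21 -0.   -0.16]
pics/b12.9.png
```

Emit:
step_arm --pt "1 0 0 0 0 0 0" --pt "0.8 0 0 0 0 0 0" --pt "0 0.1 0 0 0 0 0" --pt "0 0.1 0 0 0 0 0" --pt "0 0.1 0 0 0 0 0" --pt "0 0 0 0 0 0 0"

```text
t: 13.38
tcp_pos: [0.5999, 0.0961, 0.0225]
tool_rot: [-3.136, -0.002, 1.412]
ft_force: [-5.4, 0.6, 9.1]
finger_gap: 0.016
gripper_force: 70.1
```

Emit:
step_arm --pt "0 0.1 0 0 0 0 0" --pt "0 0.1 0 0 0 0 0" --pt "0 0 0 0 0 0 0"

```text
t: 13.63
tcp_pos: [0.6009, 0.0958, 0.0225]
tool_rot: [-3.135, -0.002, 1.412]
ft_force: [-7.1, 0.7, 11.2]
finger_gap: 0.015
gripper_force: 70.1
```

Emit:
step_arm --pt "0 0 -0.1 0 0 0 0" --pt "0 0.1 0 0 0 0 0" --pt "0 0 0 0 0 0 0" --pt "0 0 0 0 0 0 0"

```text
t: 13.97
tcp_pos: [0.6045, 0.0945, 0.0227]
tool_rot: [-3.14, -0.001, 1.412]
ft_force: [-2.0, 2.6, -1.6]
finger_gap: 0.014
gripper_force: 68.6
```

Emit:
step_arm --pt "0 0.1 0 0 0 0 0" --pt "0 0.1 0 0 0 0 0" --pt "0 0 0 0 0 0 0" --pt "0 0 0 0 0 0 0"

```text
t: 14.3
tcp_pos: [0.6044, 0.0945, 0.0226]
tool_rot: [-3.136, -0.001, 1.412]
ft_force: [-5.3, 4.7, 0.5]
finger_gap: 0.014
gripper_force: 68.2
```

Side contact came where predicted. Now the end stop.

Emit:
step_arm --pt "0.2 0 0 0 0 0 0" --pt "0.2 0 0 0 0 0 0" --pt "0.2 0 0 0 0 0 0" --pt "0.2 0 0 0 0 0 0" --pt "0 0 0 0 0 0 0" --pt "0 0 0 0 0 0 0"

```text
t: 14.8
tcp_pos: [0.6044, 0.0969, 0.0225]
tool_rot: [-3.134, 0.005, 1.408]
ft_force: [-8.3, -4.5, 3.3]
finger_gap: 0.014
gripper_force: 69.2
```

Emit:
step_arm --pt "0.1 0 0 0 0 0 0" --pt "0.1 0 0 0 0 0 0" --pt "0.1 0 0 0 0 0 0" --pt "0 0 0 0 0 0 0"

```text
t: 15.13
tcp_pos: [0.6046, 0.0993, 0.0225]
tool_rot: [-3.134, 0.006, 1.408]
ft_force: [-8.9, -4.3, 3.6]
finger_gap: 0.022
gripper_force: 69.3
```

Emit:
step_arm --pt "0.1 -0.1 0 0 0 0 0" --pt "0.1 0 0 0 0 0 0" --pt "0.1 0 0 0 0 0 0" --pt "0 0 0 0 0 0 0" --pt "0 0 0 0 0 0 0"

```text
t: 15.55
tcp_pos: [0.6054, 0.1036, 0.0226]
tool_rot: [-3.136, 0.004, 1.408]
ft_force: [-6.6, -4.1, 0.6]
finger_gap: 0.016
gripper_force: 69.2
```

Emit:
step_arm --pt "0.1 0 0 0 0 0 0" --pt "0.1 0 0 0 0 0 0" --pt "0.1 0 0 0 0 0 0" --pt "0 0 0 0 0 0 0" --pt "0 0 0 0 0 0 0"

```text
t: 15.97
tcp_pos: [0.6058, 0.1059, 0.0226]
tool_rot: [-3.136, 0.005, 1.408]
ft_force: [-5.5, -5.4, 1.3]
finger_gap: 0.017
gripper_force: 69.3
```

Emit:
step_arm --pt "0.1 0 0 0 0 0 0" --pt "0.1 0 0 0 0 0 0" --pt "0.1 0 0 0 0 0 0" --pt "0 0 0 0 0 0 0" --pt "0 0 0 0 0 0 0"

```text
t: 16.38
tcp_pos: [0.6058, 0.1058, 0.0226]
tool_rot: [-3.135, 0.009, 1.406]
ft_force: [-7.8, -9.3, 3.3]
finger_gap: 0.016
gripper_force: 69.9
```

Emit:
step_arm --pt "0.1 0.1 0 0 0 0 0" --pt "0.1 0 0 0 0 0 0" --pt "0 0 0 0 0 0 0" --pt "-0.3 -0.1 0 0 0 0 0" --pt "-0.2 -0.1 0 0 0 0 0" --pt "0 0 0 0 0 0 0"

```text
t: 16.88
tcp_pos: [0.6059, 0.1059, 0.0227]
tool_rot: [-3.138, 0.005, 1.408]
ft_force: [-5.3, -5.3, -0.1]
finger_gap: 0.019
gripper_force: 69.5
```

Emit:
step_arm --pt "0 0 0 0 0 0 0.1" --pt "0 0 0 0 0 0 0.2" --pt "0 0 0 0 0 0 0.25" --pt "0 0 -0.3 0 0 0 0.25" --pt "0 0 -1 0 0 0 0.25" --pt "0 0 -2 0 0 0 0.25" --pt "0 0 -3 0 0 0 0.25" --pt "0 0 -3 0 0 0 0.25"

```text
t: 17.55
tcp_pos: [0.6078, 0.1098, 0.1178]
tool_rot: [-3.141, 0.0, 1.411]
ft_force: [0.7, 0.3, 1.1]
finger_gap: 0.253
gripper_force: 0.0
```

Emit:
step_arm --pt "0 -2 -2 0 0 0 0.25" --pt "0 -3 -2 0 0 0 0.2" --pt "0 -3 -1 0 0 0 0.1" --pt "0 -3 0 0 0 0 0" --pt "0 -1 0 0 0 0 0" --pt "0 0 0 0 0 0 0" --pt "0 0 0 0 0 0 0"

```text
t: 18.13
tcp_pos: [0.4903, 0.1293, 0.1674]
tool_rot: [3.139, -0.001, 1.411]
ft_force: [0.5, -0.1, 0.1]
finger_gap: 0.006
gripper_force: 0.0
```

```bash
python3 b.py
```

```text
[0.4912 0.129  0.1672] [ 3.1388e+00 -1.1000e-03  1.4104e+00] [ 0.6 -0.3 -0.6] [ 0.03  0.   -0.01]
pics/b18.2.png
```

View pics/b18.2.png

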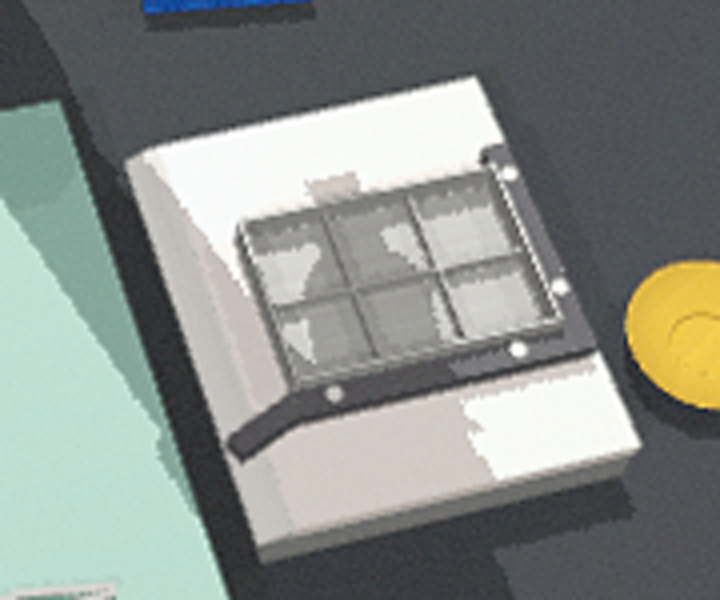

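The tray sits in the corner of the stops: side along (293,385)-(560,325), end along (490,170)-(560,325), dish untouched. One numeric check follows.

```bash
python3 -c "
from h import *
c=load('box')
q=np.array([(240,222),(490,170),(562,325),(293,387)])/4+[320,190]
W=plane(c,q,.063)[:,:2]*1000;print(W.round(1),W.mean(0),cv2.minAreaRect(W.astype(np.float32)))
# box top outline same view
b=np.array([(475,76),(641,447),(262,548)])/4+[320,190]
print(plane(c,b,.039)[:,:2]*1000)
t=cap('top','t9');V=cv2.cvtColor(t['color'],cv2.COLOR_RGB2HSV)
# gaps: sample brightness profile in top view across stops
T=np.linalg.inv(t['T'])
def pr(x,y,z):
  w=T[:3,:3]@[x,y,z]+T[:3,3];return t['fx']*w[0]/w[2]+t['cx'],t['fy']*w[1]/w[2]+t['cy']
g=cv2.cvtColor(t['color'],cv2.COLOR_RGB2GRAY).astype(np.float32)
a=np.radians(-9.1);ex=np.array([np.cos(a),np.sin(a)]);ey=np.array([-ex[1],ex[0]])
h=np.array([.658,.0911])
def prof(lx,ly):
  r=[]
  for x,y in zip(lx,ly):
    p=h+x*ex+y*ey;u,v=pr(p[0],p[1],.053);r.append(cv2.getRectSubPix(g,(1,1),(float(u),float(v)))[0,0])
  return np.round(r)
s=np.arange(.04,.076,.002)
for y in(-.05,0,.05):print('x',prof(s,s*0+y))
s=s+.025
for x in(-.04,0,.04):print('y',prof(s*0+x,s))
"
```

```text
[[594.1  23.8]
 [621.  175.3]
 [728.7 159.8]
 [702.6   1.7]] [661.58961291  90.14657506] ((661.0510864257812, 89.76315307617188), (160.23489379882812, 110.70219421386719), 80.62301635742188)
[[545.00102566 213.45834277]
 [804.58074123 171.19869324]
 [773.65612981 -51.63907466]]
x [166. 165. 165. 163. 152. 142. 155. 159. 147. 111. 106. 105. 104.  97.
 118. 155. 197. 212.]
x [163. 164. 163. 160. 150. 131. 127. 143. 140. 123. 104. 101.  99. 104.
 121. 175. 206. 219.]
x [204. 203. 204. 202. 192. 177. 177. 172. 173. 189. 224. 249. 254. 232.
 195. 169. 194. 221.]
y [205. 208. 200. 195. 189. 156. 134. 146. 208. 158. 129. 119. 123. 123.
 134. 160. 191. 159.]
y [172. 181. 183. 186. 189. 172. 151. 144. 185. 155. 127. 118. 122. 123.
 131. 158. 159. 135.]
y [196. 196. 198. 190. 160. 128. 127. 155. 161. 138. 116. 113. 120. 124.
 128. 159. 159. 136.]
```

```bash
python3 -c "
from plant import arm
print(arm.sign_off())"
```

```text
the job is handed in; nothing more can be done
None
```

The steel tray was slid flat across the gap, pushed against both stops until it met firm contact, released, and the job handed in at about 18 s of the 54 s allowed; the final picture shows it in the corner with the dish in place, but the hand-in gave no verdict.

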